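Click the hub cap onto the centrifuge rotor and keep it pressed

TASK

Pick up the orange hub cap from the bench, set it straight onto the steel stud in the middle of the open mini centrifuge's rotor, and push it down through the click until it sits fully home on the rubber pad. Do not stop at the click: keep pressing steadily with about 10 N, and finish while the fingers are still on the cap and pressing it down (do not let go), never ramming the stud. Leave the other things on the bench where they are.

Things in the scene. Friction and masses are not known exactly. Their poses are not given: they have to be found in the camera images.
- cap_center (a point): Middle (half-way up, on the axis) of the loose orange hub cap, an upright ribbed cylinder 40 mm wide, 46 mm tall, 40 to 85 g, standing mouth down: 23 mm above its lower rim. z up along the cap; any yaw will do. Its mouth is a 25 mm hole with a 3 mm thick inward lip; above the lip the bore is 32 mm wide, to 28 mm above the rim; the rest is solid. Best gripped a little above the middle.
- seat (a point): Point on the upright stud's axis, level with the top of the unpressed black rubber pad (38 mm wide) round its foot. z up. The cap is home when its lower rim is on the pad: its middle is then 23 mm above this point. The pad is sprung: it yields 1 mm for every 4 N and is solid after 4 mm. Nothing else within 50 mm of the axis is higher than 8 mm below this point.
- stud_tip (a point): Top of the steel stud, 20 mm above the seat. Stud 23 mm wide, its top 9 mm tapering to 12 mm. Three sprung brass balls stand out of its side 7 mm above the seat: the cap's lip first rests on them with its rim about 10 mm above the seat, needs about 8 to 12 N to be pushed over them, then (rim 7 to 4 mm above the seat) the force drops: the click. The balls then pull the cap down onto the pad.
- centrifuge: The mini centrifuge, fixed: white round housing 180 mm wide, 84 mm high, a black rotor on top; origin under its centre at bench height, on the stud's axis. Its own +y points to the hinge of its blue clear lid, which stands open, leaning outward from about 98 mm off the axis, up to about 0.25 m above the bench.
- white_cap_center (a point): Middle of a white cap of the same shape and size (for another rotor); leave it standing.
- cap: The orange hub cap again; origin at the centre of its lower rim, z axis up along its axis.
- dish: Closed clear round dish, 60 mm across, 16 mm high, on the bench near the caps; origin at the centre of its underside. Leave it.
- cuvette: Small clear cuvette with a green stopper lying on the bench, 13 by 45 by 13 mm, long along its own y; origin at its underside. Leave it.
- rack: Blue tube rack 70 by 160 mm, 39 mm high with its tubes, at the back of the bench; origin at the centre of its underside. Leave it.
- marker: White marker pen with green cap, 14 by 130 mm, lying along its own x on the right of the bench; origin on its underside. Leave it.
- tips: Open box of yellow pipette tips, 85 by 120 by 56 mm, at the back left; origin at the centre of its underside. Leave it.
There are look-alikes about, which are no part of the job. What is shaped like the cap but blue is not meant.

How it is judged:
On the way, in this order (a step that is already met when the one before it is completed fails the run):
1. the orange cap is lifted clear of the bench in the fingers (height (world z) of cap_center above 0.06 m and contact force between cap and the fingers above 1 N), for 0.1 s.
2. the cap has clicked over the balls of the stud and is down on the pad (z of cap_center in the frame of seat below 0.0245 m and horizontal distance between cap_center and seat below 0.004 m), for 0.1 s.
At the end, for the whole second after the job is handed in: Through the last second the orange cap is home on the stud (its middle no more than 23.5 mm above the seat, within 4 mm of the stud's axis, tilted less than 0.1 rad), the fingers are on it, and it is pressed on the centrifuge with 5 to 25 N (z of cap_center in the frame of seat between 0.015 and 0.0235 m and horizontal distance between cap_center and seat below 0.004 m and angle between cap's own z axis and vertical below 0.1 rad and contact force between cap and centrifuge between 5 and 25 N and contact force between cap and the fingers above 2 N); the arm keeps its last pose, push and grip.
It fails at once if the stud is rammed: the cap pushes on the centrifuge with more than 40 N (contact force between cap and centrifuge above 40 N).
It fails at once if another thing on the bench is moved more than 20 mm (distance of any of white_cap_center, dish, cuvette, rack, marker, tips from where it was at the start of the episode above 0.02 m).
It also fails if it takes over 50 s, if anything falls off the work surface, if the arm or the gripper's body presses on something with over 40 N, if the wrist force passes 120 N, or if a joint passes its speed limit or range.

ROBOT

A 6-joint arm with a two-finger parallel gripper is mounted at the origin on the work surface. World frame = base frame: x ahead of the robot, y to its left, z up, the work surface at z = 0. Lengths are in m, angles in rad, forces in N, time in s.
With the tool pointing down it reaches from about 0.325 to 1 m from the base axis. Payload 5.1 kg.
Tool frame: the origin (TCP) lies between the finger pads; the fingertips stand 25 mm ahead of it and the grasp point (between the pads) lies 6 mm ahead of it (robot.tcp_to_tips is the distance from the TCP to the fingertips, in m); z points along the fingers, y is the direction in which the jaws open and shut (so a half turn about z gives the same grasp; the last joint's range is limited). The gripper opens to 85 mm and grips with 20 to 120 N. Pads are 22 mm wide; open, the fingers measure 114 mm over their backs; the gripper's body (76 mm by 85 mm) begins 54 mm behind the grasp point. The pads swing forward as they close: fully open they stand 13 mm farther back than shut.
Start: joints at [1.2, 0.124, 1.65, -0, 1.367, -0.083], TCP at [0.185, 0.623, 0.256] pointing down, gripper open.
Joint ranges: [-2.61, 2.61], [-1.02, 2.33], [0.03, 2.71], [-1.35, 4.49], [0.32, 2.68], [-2.91, 2.91]. Speed limits (rad/s): [2.57, 2.57, 3.14, 3.14, 3.14, 3.14].

INTERFACE

Orientations are given as a rotation vector (axis times angle).
In Python, from plant import robot, viewer gives the robot as it stands.
- The arm moves only by the tool apply_moves, never from a script. Its argument "increments" is a list of rows, each a list of 3 entries, a list of its own where there are three numbers: the shift along the tool's x, y, z in mm, then the turn about the tool's z in rad, then the finger opening in mm, from 0 to 85.4. A call has 1 to 10 rows; each row shifts and turns the pose as measured when the row begins, along the tool's axes as they then stand; what a row does not reach is not made up. A row lasts 1/12 s, in which the tool goes at most 41.7 mm and 7.16 degrees, less where a joint would pass 70% of its speed; a pose out of reach is approached as far as the arm can. A call is refused whole if a number of a shift passes 41.7 or a number of a turn 0.125, either way. A call with a gripper value outside its range is refused whole. The fingers move at their own pace and stop on an object; "newtons" is the grip in N (left out, the last holds). Time passes only in rows, so rows that do not move let the fingers close. It gives the time, the measured TCP pose, the force and the opening at its end, in the units of the state.
- robot.sense(): the state, without advancing time (a new reading comes with each control period).
- viewer.snapshot(name): name is "scene" or "top" or "wrist"; returns the picture (400x640x3 uint8, red, green, blue); there is no depth.
- viewer.get_calibration(name): a dict with "K" (3x3 intrinsics, pixels), "extrinsics" (4x4, takes a point from world to camera coordinates); the wrist camera has in their place "mount" (4x4, takes a point from camera to tool coordinates, whose origin is the TCP and whose axes are the flange's). Camera axes: x right, y down, z forward; pixel columns grow to the right and rows downward; lengths in m; the calibration is good to about 2 mm. A picture is of the moment at which its call begins: read the wrist's pose just before it. get_calibration takes no time and is no camera call.
- robot.job_done(): hands the job in, once; it reports no verdict.
The state is a dict: "t": time; "joints": joint angles; "dq": joint speeds; "tau": joint torques, N m; "position": TCP position; "tcp_rot": TCP orientation; "force": force on the tool from outside, world axes, zero at the start; "moment": the same for the moment, N m; "finger_gap": finger opening in m.
Only numpy, scipy, OpenCV 4.12 (cv2) and the standard library are available. Lean on these libraries where they do the work, as an engineer would, in place of code of your own. Each camera call takes 0.05 s, during which the arm holds its last target.

## Working session

There is one attempt and no reset: what is moved stays moved. The work goes in short steps, Python scripts to look and compute and a tool call to move; the robot and the scene stay as the last step left them, time stands still between calls to the robot, and variables do not carry over. Pictures are saved under pics/ and viewed, and the job is handed in when it is done.

Besides the shell and the picture viewer there is one more tool, called after ">>>" as a command line: name --argument value ..., lists and objects as JSON in quotes. apply_moves: Moves the arm, as the interface text tells. Its arguments: {"type":"object","properties":{"increments":{"type":"array"},"newtons":{"type":"number"}},"required":["increments"]}

```bash
mkdir -p pics; ls
python3 - <<'E'
from plant import robot, viewer
import cv2
print(robot.sense())
for n in ("scene","top","wrist"):
    c=viewer.get_calibration(n); print(n,c)
    im=viewer.snapshot(n); cv2.imwrite(f"pics/{n}0.png",im[:,:,::-1])
E
```

```text
pics
{'t': 0.0, 'joints': array([ 1.20037448e+00,  1.24486768e-01,  1.65170533e+00,  3.09326413e-05,
        1.36747124e+00, -8.25823913e-02]), 'dq': array([ 0.00096032, -0.00081765,  0.00061469,  0.00082867,  0.00171941,
        0.00026843]), 'tau': array([ 2.32039063e-03, -4.23617721e+01, -3.65454876e+01,  9.06489049e-05,
        7.11212866e-03, -9.64034612e-07]), 'position': array([0.18432724, 0.62272754, 0.2550463 ]), 'tcp_rot': array([-0.45051653, -3.10862065,  0.00315835]), 'force': array([-0.05135619,  0.43753372,  0.48431288]), 'moment': array([ 0.01719116,  0.02786998, -0.02662203]), 'finger_gap': 0.08526499846308695}
scene {'K': array([[496.15038478,   0.        , 318.75763713],
       [  0.        , 496.15038478, 199.43578846],
       [  0.        ,   0.        ,   1.        ]]), 'extrinsics': array([[-0.70187558,  0.71198305, -0.02123234,  0.43625917],
       [ 0.47056923,  0.44109951, -0.76419619, -0.14362312],
       [-0.53472916, -0.54636193, -0.64463429,  1.42622044],
       [ 0.        ,  0.        ,  0.        ,  1.        ]])}
top {'K': array([[457.69756194,   0.  
[... 204 characters left out ...]
     [-0.98570242, -0.00667355, -0.16836328,  0.57728888],
       [ 0.16845919, -0.0182911 , -0.98553891,  1.04777792],
       [ 0.        ,  0.        ,  0.        ,  1.        ]])}
wrist {'K': array([[275.3160872 ,   0.        , 317.20679824],
       [  0.        , 275.3160872 , 198.7368804 ],
       [  0.        ,   0.        ,   1.        ]]), 'mount': array([[ 5.45383788e-04, -9.63275065e-01, -2.68516019e-01,
         6.91497415e-02],
       [ 9.99999573e-01,  7.25643573e-04, -5.72073150e-04,
        -4.27753583e-04],
       [ 7.45910724e-04, -2.68515592e-01,  9.63275049e-01,
        -1.16900652e-01],
       [ 0.00000000e+00,  0.00000000e+00,  0.00000000e+00,
         1.00000000e+00]])}
```

View pics/scene0.png

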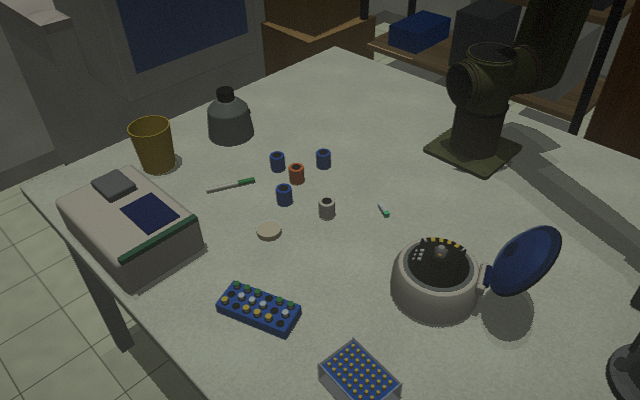

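View pics/top0.png

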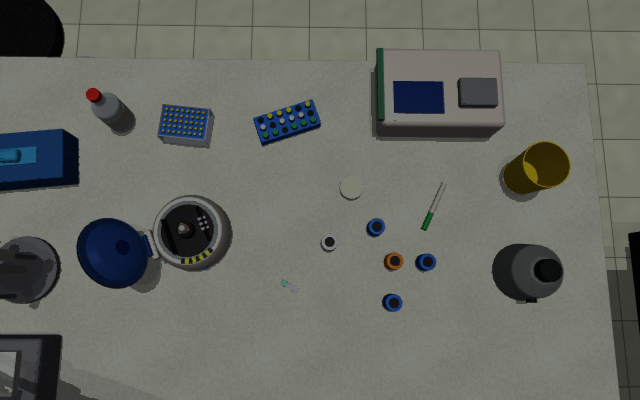

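View pics/wrist0.png

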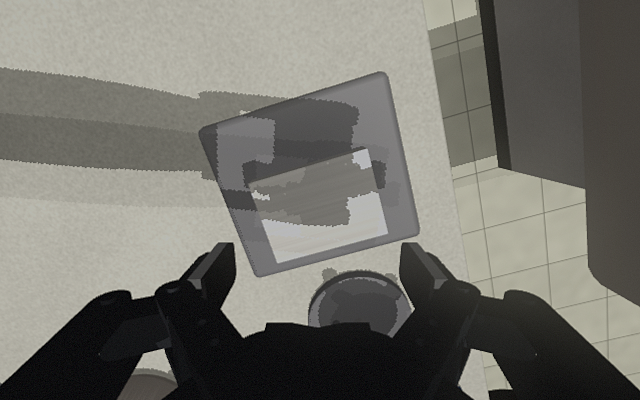

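Run:
```python
import cv2,numpy as np
s=cv2.imread("pics/scene0.png");t=cv2.imread("pics/top0.png")
def crop(im,x,y,w,h,k): return cv2.resize(im[y:y+h,x:x+w],None,fx=k,fy=k,interpolation=cv2.INTER_CUBIC)
cv2.imwrite("pics/c1.png",np.vstack([crop(s,250,135,100,75,4),crop(s,380,225,100,75,4)])) 
cv2.imwrite("pics/c2.png",np.vstack([crop(t,350,205,100,70,4),crop(t,140,190,100,75,4)]))
for n,im in(("s",s),("t",t)):
    hsv=cv2.cvtColor(im,cv2.COLOR_BGR2HSV)
    m=cv2.inRange(hsv,(3,120,60),(18,255,255))
    k,l,st,c=cv2.connectedComponentsWithStats(m)
    for i in range(1,k):
        if st[i,4]>20: print(n,st[i],c[i])
```

```text
s [289 163  15  12  80] [295.6 168.1]
s [291 176  10   9  31] [295.74193548 181.12903226]
t [385 253  18  17 148] [393.94594595 260.63513514]
```

View pics/c1.png

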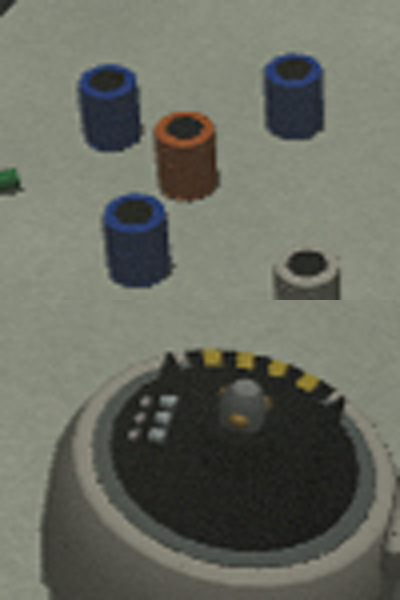

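View pics/c2.png

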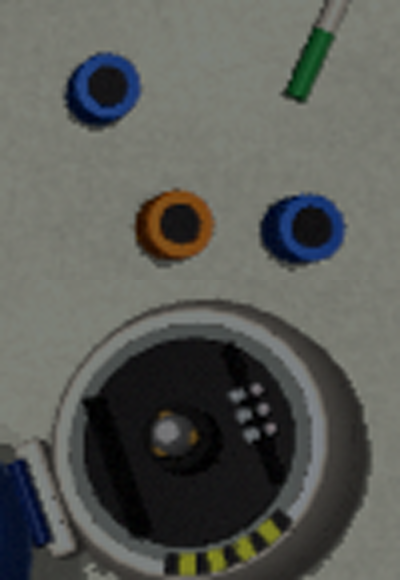

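```bash
cat > h.py <<'E'
import numpy as np,cv2
from plant import robot,viewer
from scipy.spatial.transform import Rotation as R
C={n:viewer.get_calibration(n) for n in("scene","top","wrist")}
def ray(n,px,T=None):
    K=C[n]["K"]; d=np.linalg.inv(K)@[px[0],px[1],1]
    if n=="wrist":
        M=T@C[n]["mount"]
    else: M=np.linalg.inv(C[n]["extrinsics"])
    return M[:3,3],M[:3,:3]@d
def tool(st):
    T=np.eye(4);T[:3,:3]=R.from_rotvec(st["tcp_rot"]).as_matrix();T[:3,3]=st["position"];return T
def atz(r,z): o,d=r; return o+d*(z-o[2])/d[2]
def tri(rays):
    A=0;b=0
    for o,d in rays:
        d=d/np.linalg.norm(d);P=np.eye(3)-np.outer(d,d);A=A+P;b=b+P@o
    return np.linalg.solve(A,b)
def proj(p,T):  # world -> wrist px
    q=np.linalg.inv(T@C["wrist"]["mount"])@np.append(p,1); u=C["wrist"]["K"]@q[:3]; return u[:2]/u[2]
E
python3 - <<'E'
from h import *
np.set_printoptions(precision=4,suppress=True)
print("cap",tri([ray("scene",(295.9,166.1)),ray("top",(394.4,260.6))]),atz(ray("scene",(295.9,166.1)),.046),atz(ray("top",(394.4,260.6)),.046))
a=("scene",(440.6,246.6)),("top",(182.1,227.9))
print("tip",tri([ray(*x) for x in a]),[atz(ray(*x),.096) for x in a])
for p in((376.6,226.3),(427.3,261.6),(393.5,301.5),(329.5,241.5)): print("cap",atz(ray("top",p),.046))
st=robot.sense();print(st["t"],tool(st))
E
```

```text
cap [ 0.4413 -0.2629  0.047 ] [ 0.4396 -0.2624  0.046 ] [ 0.4425 -0.2644  0.046 ]
tip [0.5068 0.2171 0.131 ] [array([0.4737, 0.2022, 0.096 ]), array([0.5116, 0.2253, 0.096 ])]
cap [ 0.5238 -0.2239  0.046 ]
cap [ 0.4405 -0.3425  0.046 ]
cap [ 0.3479 -0.2598  0.046 ]
cap [ 0.4869 -0.111   0.046 ]
0.15 [[-0.9589  0.2838 -0.0006  0.1844]
 [ 0.2838  0.9589 -0.0015  0.6229]
 [ 0.0001 -0.0016 -1.      0.2553]
 [ 0.      0.      0.      1.    ]]
```

>>> apply_moves --increments '[[[0,0,-8],0.12,85],[[0,0,-8],0.12,85],[[0,0,-8],0.12,85],[[0,0,-8],0.12,85],[[0,0,-8],0.12,85],[[0,0,-8],0.12,85],[[0,0,-8],0.12,85],[[0,0,-8],0.12,85],[[0,0,-8],0.12,85],[[0,0,-8],0.12,85]]'

```text
t: 0.98
position: [0.1833, 0.6201, 0.3292]
tcp_rot: [2.177, 2.255, -0.025]
force: [0.7, 0.2, -0.6]
finger_gap: 0.085
```

```bash
cat > go.py <<'E'
from h import *
import sys
np.set_printoptions(precision=4,suppress=True)
def rel(target,yaw):
    st=robot.sense();T=tool(st)
    d=np.array(target)-T[:3,3]
    y=np.degrees(np.arctan2(T[1,1],T[0,1]))
    print("t",st["t"],"pos",T[:3,3],"yaw_y",y,"tool shift mm",T[:3,:3].T@d*1e3,"turn needed (tool z)",-np.radians((yaw-y+90)%180-90) )
    print("tilt z",T[:3,2],"joints",st["joints"],"F",st["force"],"gap",st["finger_gap"])
if __name__=="__main__": rel([float(v) for v in sys.argv[1:4]],float(sys.argv[4]))
E
python3 go.py .441 -.263 .15 -45
```

```text
t 0.9833 pos [0.1833 0.6201 0.3292] yaw_y 2.001381410187343 tool shift mm [-888.5869  227.9517  192.0383] turn needed (tool z) 0.8203288585934246
tilt z [-0.0064 -0.0164 -0.9998] joints [1.2004 0.0919 1.5635 0.     1.5039 1.1654] F [ 0.7353  0.2033 -0.5709] gap 0.08498297256142032
```

>>> apply_moves --increments '[[[0,0,0],0.12,85],[[0,0,0],0.12,85],[[0,0,0],0.12,85],[[0,0,0],0.12,85],[[0,0,0],0.12,85],[[0,0,0],0.12,85],[[0,0,0],0.12,85],[[-15,28,0],0,85],[[-20,36,0],0,85],[[-20,36,0],0,85]]'

```text
t: 1.82
position: [0.2075, 0.51, 0.3265]
tcp_rot: [2.918, 1.118, -0.026]
force: [-0.3, -1.3, 0.2]
finger_gap: 0.0849
```

>>> apply_moves --increments '[[[-20,36,0],0,85],[[-20,36,0],0,85],[[-20,36,0],0,85],[[-20,36,0],0,85],[[-20,36,0],0,85],[[-20,36,0],0,85],[[-20,36,0],0,85],[[-20,36,0],0,85],[[-20,36,0],0,85],[[-20,36,0],0,85]]'

```text
t: 2.65
position: [0.2957, 0.1022, 0.3303]
tcp_rot: [2.907, 1.135, -0.026]
force: [2.0, -0.1, 0.3]
finger_gap: 0.0848
```

```bash
python3 go.py .441 -.263 .20 -45
```

```text
t 2.65 pos [0.2957 0.1022 0.3303] yaw_y -47.33629890252738 tool shift mm [-137.4806  365.296   138.3591] turn needed (tool z) -0.040776108159832763
tilt z [-0.0082 -0.0255 -0.9996] joints [ 0.1799 -0.7305  2.1988 -0.0238  1.6858  1.0036] F [ 1.9896 -0.1253  0.3011] gap 0.08481946578867533
```

>>> apply_moves --increments '[[[-15,38,10],0,85],[[-15,38,10],0,85],[[-15,38,10],0,85],[[-15,38,10],0,85],[[-15,38,10],0,85],[[-15,38,10],0,85],[[-15,38,10],0,85],[[-15,38,10],0,85],[[-10,25,5],0,85],[[0,0,0],0,85]]'

```text
t: 3.48
position: [0.4158, -0.2373, 0.2547]
tcp_rot: [2.91, 1.115, -0.008]
force: [-1.1, 1.1, 0.5]
finger_gap: 0.0852
```

```bash
python3 go.py .441 -.263 .20 -45
python3 - <<'E'
from h import *
st=robot.sense();T=tool(st)
im=viewer.snapshot("wrist");cv2.imwrite("pics/w1.png",im[:,:,::-1]);np.save("T1.npy",T)
print(proj([.441,-.263,.046],T),tool(robot.sense()))
E
```

```text
t 3.4833 pos [ 0.4158 -0.2373  0.2547] yaw_y -48.07447146715737 tool shift mm [ 2.3371 34.8128 55.4554] turn needed (tool z) -0.053659649860516745
tilt z [ 0.0041 -0.0254 -0.9997] joints [-0.6211 -0.2765  2.0303 -0.0186  1.3696  0.2216] F [-1.1394  1.1191  0.4867] gap 0.08519595994201819
[343.91655703 175.75340603] [[ 0.74374657  0.66845265  0.00347896  0.41527919]
 [ 0.66832398 -0.74347763 -0.02416763 -0.23567012]
 [-0.01356839  0.02029967 -0.99970187  0.25471289]
 [ 0.          0.          0.          1.        ]]
```

View pics/w1.png

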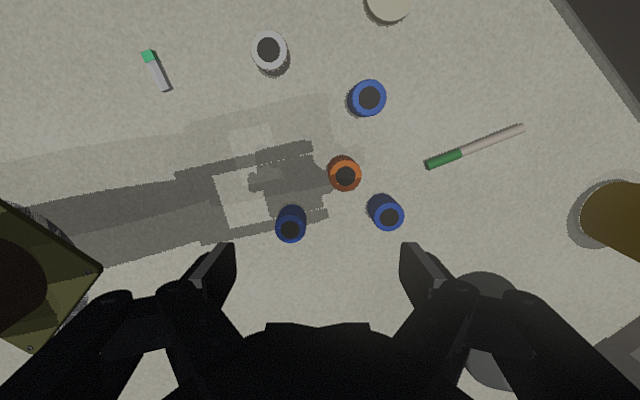

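```bash
python3 - <<'E'
from h import *
im=cv2.imread("pics/w1.png");x0,y0=300,130
hsv=cv2.cvtColor(im,cv2.COLOR_BGR2HSV)
m=cv2.inRange(hsv,(3,110,60),(20,255,255))
k,l,s,c=cv2.connectedComponentsWithStats(m)
for i in range(1,k):
    if s[i,4]>50: print(s[i],c[i])
g=cv2.cvtColor(im,cv2.COLOR_BGR2GRAY)
# disc: dark px enclosed by orange
i=1+np.argmax(s[1:,4]);ct=cv2.findContours((l==i).astype(np.uint8),cv2.RETR_CCOMP,cv2.CHAIN_APPROX_NONE)
h=max([q for q,hh in zip(ct[0],ct[1][0]) if hh[3]>=0],key=len);e=cv2.minEnclosingCircle(h);M=cv2.moments(h);p=(M['m10']/M['m00'],M['m01']/M['m00']);print(e,p)
T=np.load("T1.npy");print(atz(ray("wrist",p,T),.046))
print(tri([ray("wrist",p,T),ray("scene",(295.9,166.1)),ray("top",(394.4,260.6))]))
E
python3 go.py .441 -.263 .20 -45
```

```text
[328 156  34  35 590] [343.1        172.42881356]
((345.1470642089844, 175.73529052734375), 10.736406326293945) (345.1296579887698, 175.88769780500255)
[ 0.44185396 -0.26420556  0.046     ]
[ 0.4415097  -0.26333283  0.04693844]
t 3.5333 pos [ 0.4153 -0.2357  0.2547] yaw_y -48.04163463589081 tool shift mm [ 1.6069 36.4016 55.4466] turn needed (tool z) -0.05308653903899337
tilt z [ 0.0035 -0.0242 -0.9997] joints [-0.6194 -0.2788  2.0321 -0.018   1.3714  0.2227] F [-0.7269  0.2444 -0.4965] gap 0.08484766790745811
```

>>> apply_moves --increments '[[[1,14,10],0,85],[[1,14,20],0,85],[[1,8,25],0,85],[[0,0,25],0,85],[[0,0,25],0,85],[[0,0,20],0,85],[[0,0,0],0,85],[[0,0,0],0,85]]'

```text
t: 4.2
position: [0.444, -0.2593, 0.1299]
tcp_rot: [2.907, 1.121, -0.001]
force: [-0.1, -1.1, 0.8]
finger_gap: 0.0852
```

```bash
python3 go.py .4417 -.2638 .034 -45
python3 - <<'E'
from h import *
st=robot.sense();T=tool(st)
im=viewer.snapshot("wrist");cv2.imwrite("pics/w2.png",im[:,:,::-1]);np.save("T2.npy",T)
print(proj([.4417,-.2638,.046],T))
E
python3 go.py .4417 -.2638 .034 -45
```

```text
t 4.2 pos [ 0.444  -0.2593  0.1299] yaw_y -47.81238092914589 tool shift mm [-3.7421 -0.5338 95.9947] turn needed (tool z) -0.049085307033893105
tilt z [ 0.0087 -0.0248 -0.9997] joints [-0.6256 -0.0737  2.0743 -0.0167  1.1195  0.2161] F [-0.087  -1.0718  0.8319] gap 0.08523640309533542
[317.70503832 217.18793339]
t 4.25 pos [ 0.4438 -0.2592  0.1299] yaw_y -47.81307012248888 tool shift mm [-3.6954 -0.2802 95.9651] turn needed (tool z) -0.049097335726911155
tilt z [ 0.0085 -0.0246 -0.9997] joints [-0.6257 -0.074   2.0747 -0.0167  1.1197  0.2161] F [-0.0368  0.0493 -0.9513] gap 0.08520646626267649
```

View pics/w2.png

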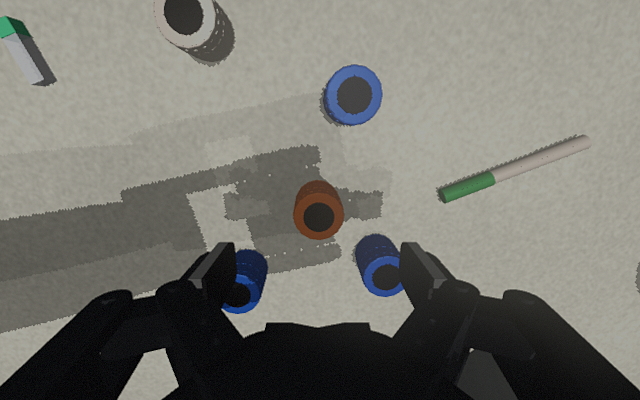

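>>> apply_moves --increments '[[[-2,0,20],0,70],[[-1,0,20],0,70],[[0,0,20],0,70],[[0,0,10],0,70],[[0,0,0],0,70],[[0,0,0],0,70]]'

```text
t: 4.75
position: [0.4493, -0.2655, 0.0709]
tcp_rot: [2.889, 1.119, 0.017]
force: [0.4, 0.9, -0.7]
finger_gap: 0.0701
```

```bash
python3 go.py .4417 -.2638 .034 -45
python3 - <<'E'
from h import *
im=viewer.snapshot("wrist");cv2.imwrite("pics/w3.png",im[:,:,::-1])
E
python3 go.py .4417 -.2638 .034 -45
```

```text
t 4.75 pos [ 0.4493 -0.2655  0.0709] yaw_y -47.63469562961851 tool shift mm [-4.257  -7.9415 36.6113] turn needed (tool z) -0.045984113524747953
tilt z [ 0.0256 -0.0366 -0.999 ] joints [-0.6296  0.0149  2.1015 -0.0174  0.983   0.2112] F [ 0.3523  0.899  -0.6798] gap 0.07007503422064588
t 4.8 pos [ 0.4494 -0.2656  0.0712] yaw_y -47.63556378315479 tool shift mm [-4.3089 -8.2049 36.904 ] turn needed (tool z) -0.04599926566236902
tilt z [ 0.0262 -0.0369 -0.999 ] joints [-0.6296  0.0146  2.1012 -0.0174  0.9829  0.2112] F [-0.5044 -0.5817  0.3707] gap 0.0698907205148327
```

View pics/w3.png

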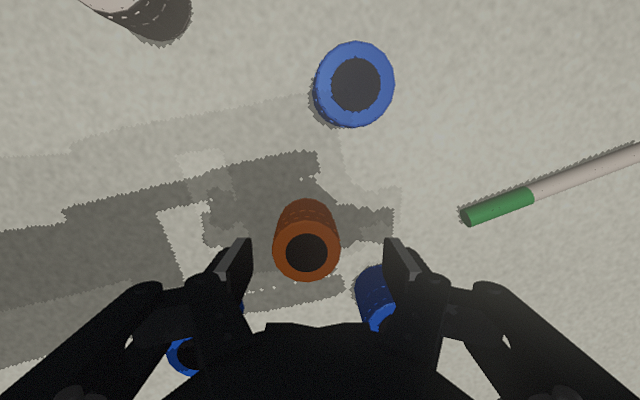

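>>> apply_moves --increments '[[[0,0,-25],0,70],[[0,0,-25],0,70],[[0,0,-25],0,70],[[0,0,-15],0,70],[[0,0,0],0,70]]'

```text
t: 5.22
position: [0.4485, -0.2627, 0.1713]
tcp_rot: [2.883, 1.118, 0.023]
force: [0.4, -0.9, 0.1]
finger_gap: 0.0699
```

```bash
python3 go.py .4417 -.2638 .034 -45
```

```text
t 5.2167 pos [ 0.4485 -0.2627  0.1713] yaw_y -47.60816601459123 tool shift mm [ -5.2134 -10.8668 136.9485] turn needed (tool z) -0.045521084393235496
tilt z [ 0.0316 -0.0407 -0.9987] joints [-0.6261 -0.1244  2.0462 -0.0157  1.1703  0.2107] F [ 0.3982 -0.9376  0.0692] gap 0.06994576728286019
```

>>> apply_moves --increments '[[[0,0,0],0,70]]'

```text
t: 5.3
position: [0.4493, -0.2632, 0.1735]
tcp_rot: [2.88, 1.117, 0.026]
force: [1.1, -0.0, 0.3]
finger_gap: 0.0701
```

```bash
python3 go.py .4417 -.2638 .034 -45
```

```text
t 5.3 pos [ 0.4493 -0.2632  0.1735] yaw_y -47.60665889105784 tool shift mm [ -5.5871 -12.4244 138.9967] turn needed (tool z) -0.045494780125343366
tilt z [ 0.0349 -0.0431 -0.9985] joints [-0.626  -0.1268  2.0446 -0.0157  1.1702  0.2107] F [ 1.1269 -0.0214  0.315 ] gap 0.07009870915114999
```

>>> apply_moves --increments '[[[0,0,0],0,70],[[0,0,0],0,70],[[0,0,0],0,70]]'

```text
t: 5.55
position: [0.4493, -0.2631, 0.1732]
tcp_rot: [2.879, 1.117, 0.027]
force: [1.1, 0.3, -0.5]
finger_gap: 0.0698
```

```bash
python3 go.py .4417 -.2638 .034 -45
```

```text
t 5.55 pos [ 0.4493 -0.2631  0.1732] yaw_y -47.60480296018373 tool shift mm [ -5.6252 -12.3416 138.7002] turn needed (tool z) -0.0454623880209009
tilt z [ 0.0353 -0.0433 -0.9984] joints [-0.6259 -0.127   2.0454 -0.0157  1.1692  0.2108] F [ 1.1047  0.3039 -0.4696] gap 0.0697878559603607
```

>>> apply_moves --increments '[[[0,0,6],0,70],[[0,0,6],0,70],[[0,0,6],0,70],[[0,0,6],0,70],[[0,0,6],0,70],[[0,0,6],0,70]]'

```text
t: 6.05
position: [0.4487, -0.2635, 0.1295]
tcp_rot: [2.885, 1.119, 0.021]
force: [0.2, -0.2, 0.1]
finger_gap: 0.0703
```

```bash
python3 go.py .4417 -.2638 .034 -45
```

```text
t 6.05 pos [ 0.4487 -0.2635  0.1295] yaw_y -47.60828217510824 tool shift mm [-4.9381 -9.1541 95.2129] turn needed (tool z) -0.04552311177671813
tilt z [ 0.0294 -0.0391 -0.9988] joints [-0.6272 -0.0732  2.075  -0.0162  1.0931  0.2109] F [ 0.2419 -0.24    0.0724] gap 0.07029732288151008
```

>>> apply_moves --increments '[[[0,0,0],0,70],[[0,0,0],0,70]]'

```text
t: 6.22
position: [0.4475, -0.2627, 0.1265]
tcp_rot: [2.889, 1.12, 0.017]
force: [-0.1, -0.1, 0.9]
finger_gap: 0.0699
```

```bash
python3 go.py .4417 -.2638 .034 -45
```

```text
t 6.2167 pos [ 0.4475 -0.2627  0.1265] yaw_y -47.60859223431628 tool shift mm [-4.5242 -7.1359 92.2567] turn needed (tool z) -0.04552852333077469
tilt z [ 0.0256 -0.0363 -0.999 ] joints [-0.6273 -0.07    2.0776 -0.0162  1.092   0.2109] F [-0.1002 -0.1167  0.9032] gap 0.06992993990088661
```

>>> apply_moves --increments '[[[0,0,-6],0,70],[[0,0,-6],0,70],[[0,0,-6],0,70],[[0,0,-6],0,70],[[0,0,-6],0,70],[[0,0,-6],0,70]]'

```text
t: 6.72
position: [0.4468, -0.2615, 0.1667]
tcp_rot: [2.888, 1.12, 0.017]
force: [0.4, -0.3, 0.4]
finger_gap: 0.0698
```

```bash
python3 go.py .4417 -.2638 .034 -45
```

```text
t 6.7167 pos [ 0.4468 -0.2615  0.1667] yaw_y -47.61138423223123 tool shift mm [ -4.6178  -7.7037 132.4681] turn needed (tool z) -0.045577252887099205
tilt z [ 0.0264 -0.037  -0.999 ] joints [-0.6262 -0.1208  2.0511 -0.0157  1.1682  0.2108] F [ 0.4358 -0.2547  0.426 ] gap 0.06982485061858627
```

>>> apply_moves --increments '[[[0,0,0],0,70],[[0,0,0],0,70]]'

```text
t: 6.88
position: [0.448, -0.2623, 0.1701]
tcp_rot: [2.884, 1.118, 0.022]
force: [-0.0, 1.1, -0.1]
finger_gap: 0.0699
```

```bash
python3 go.py .4417 -.2638 .034 -45
```

```text
t 6.8833 pos [ 0.448  -0.2623  0.1701] yaw_y -47.607716656162744 tool shift mm [ -5.1105 -10.0136 135.7801] turn needed (tool z) -0.04551324160913688
tilt z [ 0.0308 -0.0401 -0.9987] joints [-0.6261 -0.1241  2.0481 -0.0157  1.1691  0.2107] F [-0.0475  1.1068 -0.1136] gap 0.06987160839236874
```

>>> apply_moves --increments '[[[-0.4,-0.3,6],0,70],[[-0.4,-0.3,6],0,70],[[-0.4,-0.3,6],0,70],[[-0.4,-0.3,6],0,70],[[-0.4,-0.3,6],0,70],[[-0.4,-0.3,6],0,70],[[-0.4,-0.3,6],0,70],[[-0.4,-0.3,6],0,70],[[-0.4,-0.3,6],0,70],[[-0.4,-0.3,6],0,70]]'

```text
t: 7.72
position: [0.4434, -0.2647, 0.102]
tcp_rot: [2.886, 1.119, 0.019]
force: [0.0, 0.3, 0.6]
finger_gap: 0.0696
```

```bash
python3 go.py .4417 -.2638 .034 -45
```

```text
t 7.7167 pos [ 0.4434 -0.2647  0.102 ] yaw_y -47.61080783669284 tool shift mm [-0.3443 -5.0272 67.8348] turn needed (tool z) -0.045567192887160525
tilt z [ 0.0281 -0.0381 -0.9989] joints [-0.6353 -0.0447  2.0998 -0.0162  1.0413  0.2036] F [0.0241 0.313  0.5748] gap 0.06960059609405721
```

>>> apply_moves --increments '[[[0,0,0],0,70],[[0,0,0],0,70]]'

```text
t: 7.88
position: [0.4424, -0.2641, 0.0997]
tcp_rot: [2.889, 1.12, 0.016]
force: [0.2, 0.1, 0.7]
finger_gap: 0.0701
```

```bash
python3 go.py .4417 -.2638 .034 -45
```

```text
t 7.8833 pos [ 0.4424 -0.2641  0.0997] yaw_y -47.61960977760211 tool shift mm [ 0.0309 -3.5801 65.6357] turn needed (tool z) -0.04572081573659319
tilt z [ 0.0253 -0.0361 -0.999 ] joints [-0.6355 -0.0423  2.1017 -0.0162  1.0404  0.2036] F [0.2297 0.0684 0.6723] gap 0.07011682251571376
```

>>> apply_moves --increments '[[[0,-1,8],0,70],[[0,0,0],0,70],[[0,-1,8],0,70],[[0,0,0],0,70],[[0,-1,8],0,70],[[0,0,0],0,70]]'

```text
t: 8.38
position: [0.4417, -0.2631, 0.0744]
tcp_rot: [2.887, 1.119, 0.019]
force: [-0.8, 0.4, -1.4]
finger_gap: 0.0703
```

```bash
python3 go.py .4417 -.2638 .034 -45
```

```text
t 8.3833 pos [ 0.4417 -0.2631  0.0744] yaw_y -47.61517141846178 tool shift mm [-0.2424 -1.3187 40.4139] turn needed (tool z) -0.04564335175620856
tilt z [ 0.0275 -0.0376 -0.9989] joints [-0.6349 -0.0089  2.1184 -0.0167  0.9877  0.2052] F [-0.8392  0.3881 -1.4135] gap 0.07034823594411531
```

>>> apply_moves --increments '[[[0,0,-12],0,70],[[0,0,-12],0,70],[[0,0,-12],0,70],[[0,0,0],0.12,70],[[0,0,0],0.12,70],[[0,0,0],0.12,70],[[0,0,0],0.12,70],[[0,0,0],0.12,70],[[0,0,0],0.12,70],[[0,0,0],0.12,70]]'

```text
t: 9.22
position: [0.4447, -0.2643, 0.1273]
tcp_rot: [3.09, -0.206, 0.067]
force: [-0.1, 0.6, -0.9]
finger_gap: 0.0699
```

```bash
python3 go.py .4417 -.2638 .034 57
```

```text
t 9.2167 pos [ 0.4447 -0.2643  0.1273] yaw_y -97.67668323126985 tool shift mm [-7.2989 -3.9224 92.9714] turn needed (tool z) 0.4419752551398323
tilt z [ 0.0402 -0.0469 -0.9981] joints [-0.6332 -0.0851  2.0906 -0.016   1.0759  1.0778] F [-0.0643  0.5975 -0.9186] gap 0.06992884644824696
```

>>> apply_moves --increments '[[[-1,0,0],0.12,70],[[-1,0,0],0.12,70],[[-1,0,0],0.11,70],[[0,0,0],0,70],[[0,0,0],0,70]]'

```text
t: 9.63
position: [0.4446, -0.2654, 0.137]
tcp_rot: [3.004, -0.765, 0.096]
force: [0.4, 0.1, 0.6]
finger_gap: 0.0703
```

```bash
python3 go.py .4417 -.2638 .034 57
```

```text
t 9.6333 pos [ 0.4446 -0.2654  0.137 ] yaw_y -118.60484864911437 tool shift mm [-10.4871  -2.4633 102.5244] turn needed (tool z) 0.07670986219643053
tilt z [ 0.0503 -0.0543 -0.9973] joints [-0.6351 -0.1034  2.0898 -0.0157  1.0824  1.4409] F [0.4016 0.0973 0.6474] gap 0.07034964017918491
```

>>> apply_moves --increments '[[[-1,-0.5,3],0,70],[[-1,-0.5,3],0,70],[[-1,-0.5,3],0,70],[[-1,-0.5,3],0,70],[[-1,-0.5,3],0,70],[[0,0,0],0,70]]'

```text
t: 10.13
position: [0.4425, -0.2616, 0.1222]
tcp_rot: [3.006, -0.753, 0.1]
force: [-0.5, 1.8, -0.5]
finger_gap: 0.0702
```

```bash
python3 go.py .4417 -.2638 .034 57
```

```text
t 10.1333 pos [ 0.4425 -0.2616  0.1222] yaw_y -118.18282473616141 tool shift mm [-6.0808  0.1339 88.0623] turn needed (tool z) 0.08407556899960973
tilt z [ 0.0525 -0.0559 -0.9971] joints [-0.6315 -0.0947  2.1093 -0.0163  1.0516  1.4378] F [-0.4595  1.7708 -0.4769] gap 0.07021049344907737
```

>>> apply_moves --increments '[[[0,0,0],-0.1,70],[[0,0,0],-0.1,70],[[0,0,0],0,70]]'

```text
t: 10.38
position: [0.4418, -0.261, 0.1207]
tcp_rot: [3.063, -0.434, 0.089]
force: [0.2, -0.1, 0.0]
finger_gap: 0.0702
```

```bash
python3 go.py .4417 -.2638 .034 57
```

```text
t 10.3833 pos [ 0.4418 -0.261   0.1207] yaw_y -106.21637330454467 tool shift mm [-4.796  -0.5689 86.5726] turn needed (tool z) 0.292929546261311
tilt z [ 0.0503 -0.0542 -0.9973] joints [-0.6313 -0.0932  2.1108 -0.0163  1.0514  1.2289] F [ 0.1639 -0.143   0.0273] gap 0.0701819777321127
```

>>> apply_moves --increments '[[[0,0,0],0.1,70],[[0,0,0],0.1,70],[[0,0,0],0,70]]'

```text
t: 10.63
position: [0.4415, -0.2607, 0.1199]
tcp_rot: [3.005, -0.762, 0.094]
force: [-0.2, 0.8, -1.5]
finger_gap: 0.0702
```

```bash
python3 go.py .4417 -.2638 .034 57
```

```text
t 10.6333 pos [ 0.4415 -0.2607  0.1199] yaw_y -118.50238990997711 tool shift mm [-4.2496  0.572  85.8392] turn needed (tool z) 0.07849810454181773
tilt z [ 0.0491 -0.0534 -0.9974] joints [-0.6312 -0.0923  2.1114 -0.0163  1.0513  1.4438] F [-0.248   0.7564 -1.4547] gap 0.07015960853312597
```

>>> apply_moves --increments '[[[-0.3,0,5],0,62],[[-0.3,0,5],0,62],[[-0.3,0,5],0,62],[[-0.3,0,5],0,62],[[0,0,5],0,62],[[0,0,5],0,62],[[0,0,5],0,62],[[0,0,0],0,62],[[0,0,0],0,62]]'

```text
t: 11.38
position: [0.4414, -0.2616, 0.0794]
tcp_rot: [3.008, -0.756, 0.09]
force: [0.3, 0.1, -0.3]
finger_gap: 0.062
```

```bash
python3 go.py .4417 -.2638 .034 57
python3 - <<'E'
from h import *
st=robot.sense();T=tool(st)
im=viewer.snapshot("wrist");cv2.imwrite("pics/w4.png",im[:,:,::-1])
print(proj([.4417,-.2638,.046],T))
E
```

```text
t 11.3833 pos [ 0.4414 -0.2616  0.0794] yaw_y -118.25929845041397 tool shift mm [-1.6599  0.7143 45.435 ] turn needed (tool z) 0.08274085089467378
tilt z [ 0.0467 -0.0517 -0.9976] joints [-0.6328 -0.0317  2.1316 -0.017   0.9735  1.4395] F [ 0.2847  0.0962 -0.313 ] gap 0.062004238219034585
[317.58834596 240.98644683]
```

View pics/w4.png

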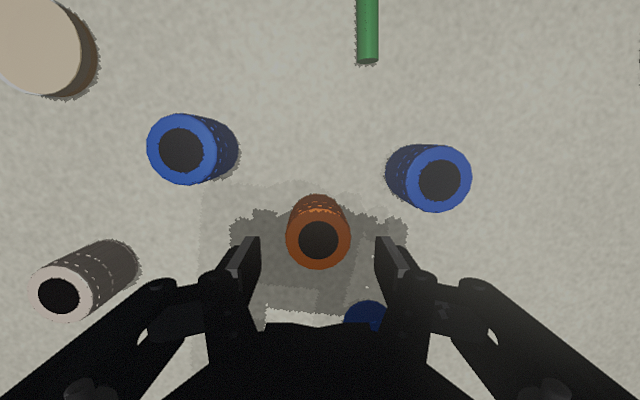

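>>> apply_moves --increments '[[[-0.3,0,5],0,62],[[-0.3,0,5],0,62],[[-0.3,0,5],0,62],[[-0.3,0,5],0,62],[[0,0,5],0,62],[[0,0,5],0,62],[[0,0,0],0,62],[[0,0,0],0,62]]'

```text
t: 12.1
position: [0.4421, -0.2629, 0.0467]
tcp_rot: [3.008, -0.756, 0.091]
force: [0.5, -0.7, -0.4]
finger_gap: 0.0621
```

```bash
python3 go.py .4417 -.2638 .034 57
```

```text
t 12.1 pos [ 0.4421 -0.2629  0.0467] yaw_y -118.2575119187782 tool shift mm [-0.7523  0.6435 12.7101] turn needed (tool z) 0.0827720317539083
tilt z [ 0.0476 -0.0523 -0.9975] joints [-0.6341  0.0235  2.1425 -0.0177  0.9062  1.4395] F [ 0.4905 -0.6551 -0.3779] gap 0.062137431599900934
```

>>> apply_moves --increments '[[[0,0,4],0,62],[[0,0,4],0,62],[[0,0,3],0,62],[[0,0,0],0,62],[[0,0,0],0,62]]'

```text
t: 12.52
position: [0.4429, -0.2637, 0.0348]
tcp_rot: [3.007, -0.756, 0.092]
force: [-0.4, -0.1, -0.3]
finger_gap: 0.0618
```

```bash
python3 go.py .4417 -.2638 .034 57
```

```text
t 12.5167 pos [ 0.4429 -0.2637  0.0348] yaw_y -118.25435513906257 tool shift mm [-1.0831  0.6137  0.7694] turn needed (tool z) 0.08282712795370663
tilt z [ 0.0481 -0.0527 -0.9975] joints [-0.6344  0.0462  2.1439 -0.0181  0.8815  1.4397] F [-0.4462 -0.0957 -0.3178] gap 0.0617845512196187
```

>>> apply_moves --increments '[[[0,0,0],0,30],[[0,0,0],0,30],[[0,0,0],0,30],[[0,0,0],0,30],[[0,0,0],0,30]]' --newtons 60

```text
t: 12.93
position: [0.4435, -0.2641, 0.0357]
tcp_rot: [3.007, -0.756, 0.094]
force: [-0.2, 0.2, 0.0]
finger_gap: 0.0386
```

```bash
python3 go.py .4417 -.2638 .034 57
```

```text
t 12.9333 pos [ 0.4435 -0.2641  0.0357] yaw_y -118.26045404345813 tool shift mm [-1.7879  0.558   1.5993] turn needed (tool z) 0.08272068199123954
tilt z [ 0.0493 -0.0534 -0.9974] joints [-0.6344  0.0454  2.143  -0.0179  0.8819  1.4397] F [-0.1501  0.1748  0.0013] gap 0.03855467823343708
```

>>> apply_moves --increments '[[[0,0,-4],0,30],[[0,0,-5],0,30],[[0,0,-6],0,30],[[0,0,-6],0,30],[[0,0,-6],0,30],[[0,0,-6],0,30],[[0,0,-6],0,30],[[0,0,-6],0,30],[[0,0,-6],0,30],[[0,0,-6],0,30]]'

```text
t: 13.77
position: [0.4398, -0.2603, 0.098]
tcp_rot: [3.007, -0.756, 0.093]
force: [0.5, -0.7, -1.5]
finger_gap: 0.0387
```

```bash
python3 go.py .507 .217 .21 113
```

```text
t 13.7667 pos [ 0.4398 -0.2603  0.098 ] yaw_y -118.25417426007934 tool shift mm [-158.0496 -449.4642 -133.758 ] turn needed (tool z) -0.8945540962293134
tilt z [ 0.0486 -0.053  -0.9974] joints [-0.6326 -0.0653  2.1277 -0.0166  1.0087  1.4389] F [ 0.4852 -0.7104 -1.5294] gap 0.038708297460279296
```

>>> apply_moves --increments '[[[0,0,-8],-0.1,30],[[0,0,-8],-0.1,30],[[0,0,-8],-0.1,30],[[0,0,-8],-0.1,30],[[0,0,-8],-0.1,30],[[0,0,-8],-0.1,30],[[0,0,-8],-0.1,30],[[0,0,-8],-0.1,30],[[0,0,0],0,30]]'

```text
t: 14.52
position: [0.4366, -0.2567, 0.1699]
tcp_rot: [3.032, 0.531, 0.063]
force: [-0.4, 0.0, 0.4]
finger_gap: 0.0387
```

```bash
python3 go.py .507 .217 .21 113
```

```text
t 14.5167 pos [ 0.4366 -0.2567  0.1699] yaw_y -70.17532132151666 tool shift mm [ 228.8282 -417.9924  -62.2878] turn needed (tool z) -0.055419811869243225
tilt z [ 0.0511 -0.0548 -0.9972] joints [-0.6305 -0.169   2.0887 -0.0155  1.1484  0.5991] F [-0.3501  0.0152  0.3612] gap 0.03872800104097851
```

>>> apply_moves --increments '[[[6,-10,-4],0,30],[[10,-18,-4],0,30],[[10,-18,-4],0,30],[[10,-18,-4],0,30],[[10,-18,-4],0,30],[[10,-18,-4],0,30],[[10,-18,-4],0,30],[[10,-18,-4],0,30],[[10,-18,-4],0,30],[[10,-18,-4],0,30]]'

```text
t: 15.35
position: [0.467, -0.0486, 0.1999]
tcp_rot: [3.046, 0.481, 0.057]
force: [-0.6, 0.0, -0.2]
finger_gap: 0.0386
```

```bash
python3 go.py .507 .217 .22 113
```

```text
t 15.35 pos [ 0.467  -0.0486  0.1999] yaw_y -72.08883930518634 tool shift mm [ 120.6298 -238.6821  -31.7088] turn needed (tool z) -0.08881700098040243
tilt z [ 0.0452 -0.0509 -0.9977] joints [-0.196  -0.2782  2.1258 -0.0434  1.2399  1.0743] F [-0.5525  0.0096 -0.1761] gap 0.0386024921106166
```

>>> apply_moves --increments '[[[10,-20,-4],-0.02,30],[[10,-20,-4],-0.02,30],[[10,-20,-4],-0.02,30],[[10,-20,-4],-0.02,30],[[10,-20,-4],-0.02,30],[[10,-20,-4],0,30],[[8,-15,-3],0,30],[[4,-8,0],0,30],[[0,0,0],0,30],[[0,0,0],0,30]]'

```text
t: 16.18
position: [0.4761, 0.1298, 0.2177]
tcp_rot: [3.024, 0.618, 0.044]
force: [-1.1, -0.5, 0.0]
finger_gap: 0.039
```

```bash
python3 go.py .507 .217 .21 113
python3 - <<'E'
from h import *
st=robot.sense();T=tool(st);np.save("T5.npy",T)
for n in ("wrist","top","scene"):
    im=viewer.snapshot(n);cv2.imwrite(f"pics/{n}5.png",im[:,:,::-1])
print(proj([.5068,.2171,.131],T))
E
```

```text
t 16.1833 pos [0.4761 0.1298 0.2177] yaw_y -66.91048312876958 tool shift mm [ 62.5352 -68.4932   4.7191] turn needed (tool z) 0.0015623641390550343
tilt z [ 0.039  -0.0479 -0.9981] joints [ 0.1849 -0.2174  2.0458 -0.0566  1.2841  1.3674] F [-1.0549 -0.4797  0.0212] gap 0.03898733449775339
[213.89536269 130.374015  ]
```

View pics/wrist5.png

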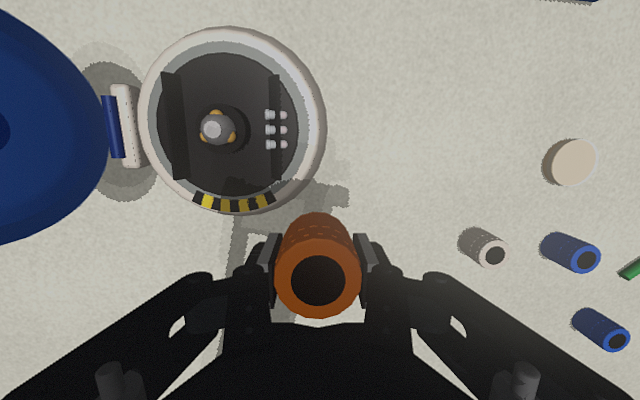

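View pics/scene5.png

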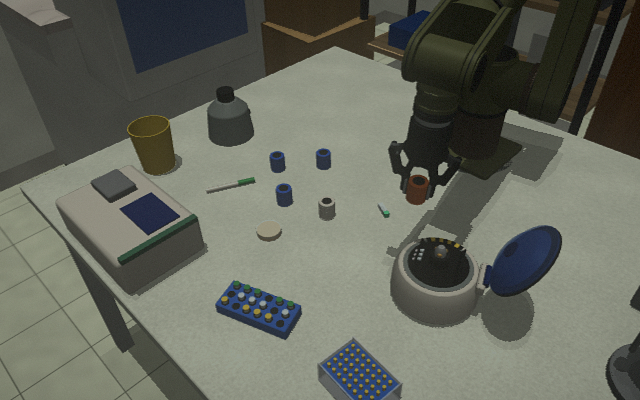

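Run:
```python
from h import *
im=cv2.imread("pics/wrist5.png")
f=lambda im,x,y,w,h:cv2.resize(im[y:y+h,x:x+w],None,fx=8,fy=8,interpolation=cv2.INTER_CUBIC)
cv2.imwrite("pics/c5.png",f(im,185,100,70,60))
t=cv2.imread("pics/top5.png");cv2.imwrite("pics/c5t.png",f(t,150,195,70,60))
hsv=cv2.cvtColor(im,cv2.COLOR_BGR2HSV)
m=cv2.inRange(hsv,(3,110,40),(20,255,255));m[:200]=0
ct=cv2.findContours(m,cv2.RETR_CCOMP,cv2.CHAIN_APPROX_NONE)
h=max([q for q,hh in zip(ct[0],ct[1][0]) if hh[3]>=0],key=len);e=cv2.fitEllipse(h);print(e)
o,d=ray("wrist",e[0],np.eye(4));print("disc in tool",atz((o,d),-.0103)*1e3)
# disc in tool
T=np.load("T5.npy"); print(atz(ray("wrist",(212,130),T),.131),tri([ray("wrist",(212,130),T),ray("scene",(440.6,246.6)),ray("top",(182.1,227.9))]))
```

```text
((317.5494689941406, 280.349609375), (50.831275939941406, 54.679561614990234), 86.0951156616211)
disc in tool [  0.02863948  -0.12467952 -10.3       ]
[0.50653083 0.21838485 0.131     ] [0.50680054 0.21750179 0.13136351]
```

View pics/c5.png

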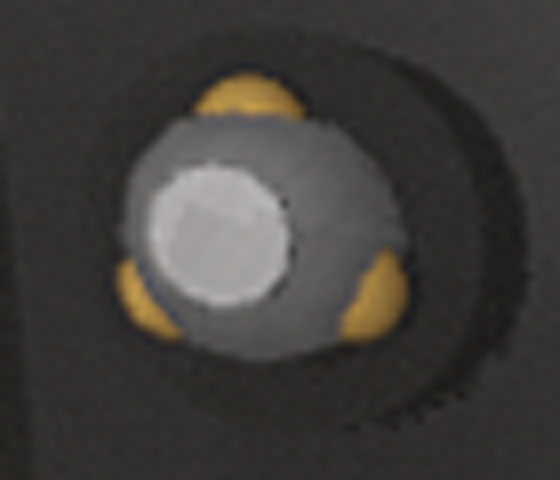

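View pics/c5t.png

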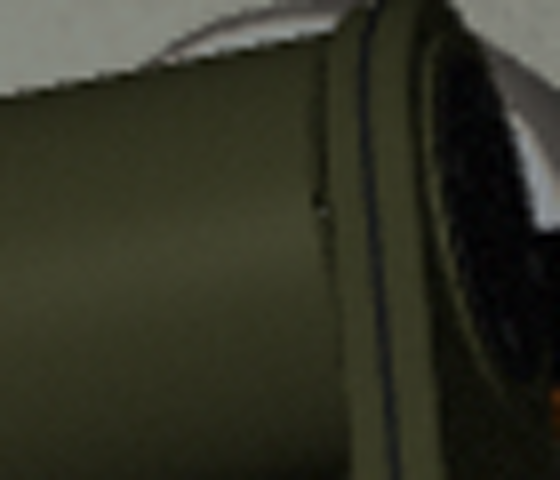

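```bash
cat > cap.py <<'E'
from h import *
np.set_printoptions(precision=4,suppress=True)
Rg=R.from_rotvec([3.007,-.756,.094]).as_matrix()
a=Rg.T@[0,0,-1]   # axis (pointing down) in tool
top=np.array([0,-.0001,-.0103]); rim=top+.046*a; cen=top+.023*a
STUD=np.array([.5068,.2175,.131])
if __name__=="__main__":
    st=robot.sense();T=tool(st)
    print("t",st["t"],"a tool",a,"rim tool",rim*1e3)
    w=lambda p:T[:3,:3]@p+T[:3,3]
    print("cap axis world",T[:3,:3]@a,"rim",w(rim),"cen",w(cen),"top",w(top))
    d=STUD-w(rim)
    print("rim->studtip world mm",d*1e3,"tool shift",T[:3,:3].T@d*1e3)
    print("tool z",T[:3,2],"yaw",np.degrees(np.arctan2(T[1,1],T[0,1])),"F",st["force"],"gap",st["finger_gap"],"q",st["joints"])
    # best turn
    best=min((np.hypot(*(T[:3,:3]@R.from_rotvec([0,0,th]).as_matrix()@a)[:2]),th) for th in np.linspace(-1.5,1.5,301)); print("best turn",best)
E
python3 cap.py
python3 - <<'E'
from h import *
T=np.load("T5.npy")
print(tri([ray("wrist",(212,129.0),T),ray("scene",(440.6,246.6)),ray("top",(182.1,227.9))]),tri([ray("wrist",(212,129.0),T),ray("scene",(440.6,246.6))]),tri([ray("wrist",(212,129.0),T),ray("top",(182.1,227.9))]))
E
```

```text
t 16.3333 a tool [-0.0684 -0.0236  0.9974] rim tool [-3.1452 -1.1857 35.5795]
cap axis world [-0.0333 -0.0529 -0.998 ] rim [0.4744 0.1269 0.1821] cen [0.4751 0.1281 0.205 ] top [0.4759 0.1293 0.228 ]
rim->studtip world mm [ 32.4159  90.6313 -51.0815] tool shift [ 64.4479 -73.6612  47.9023]
tool z [ 0.039  -0.0479 -0.9981] yaw -66.99425974805268 F [ 0.4687 -0.2687  0.5692] gap 0.0386368524843731 q [ 0.1827 -0.2176  2.046  -0.0566  1.284   1.3667]
best turn (np.float64(0.010592467500286052), np.float64(0.96))
[0.50708294 0.21758782 0.13148549] [0.50711901 0.21851801 0.13215083] [0.50743143 0.21671781 0.13292851]
```

>>> apply_moves --increments '[[[0,0,0],0.1,30],[[0,0,0],0.1,30],[[0,0,0],0.1,30],[[0,0,0],0.1,30],[[0,0,0],0.1,30],[[0,0,0],0.1,30],[[0,0,0],0.1,30],[[0,0,0],0.1,30],[[0,0,0],0.05,30],[[0,0,0],0,30]]'

```text
t: 17.17
position: [0.4762, 0.1181, 0.2161]
tcp_rot: [2.999, -0.784, 0.074]
force: [0.6, -0.5, -1.2]
finger_gap: 0.0386
```

```bash
sed -i 's/^STUD=.*/STUD=np.array([.507,.2177,.1315])/' cap.py; python3 cap.py
```

```text
t 17.1667 a tool [-0.0684 -0.0236  0.9974] rim tool [-3.1452 -1.1857 35.5795]
cap axis world [-0.0124  0.0027 -0.9999] rim [0.4753 0.1188 0.1804] cen [0.4756 0.1188 0.2034] top [0.4759 0.1187 0.2264]
rim->studtip world mm [ 31.7038  98.8815 -48.868 ] tool shift [ -23.4073 -103.0208   44.8282]
tool z [ 0.0357 -0.0513 -0.998 ] yaw -119.35916687496002 F [ 0.5679 -0.4984 -1.1751] gap 0.0386109959081831 q [ 0.1625 -0.2214  2.052  -0.0589  1.2845  2.2608]
best turn (np.float64(0.009844255510390155), np.float64(0.1200000000000001))
```

>>> apply_moves --increments '[[[-2,-9,0],0,30],[[-2,-9,0],0,30],[[-2,-9,0],0,30],[[-2,-9,0],0,30],[[-2,-9,0],0,30],[[-2,-9,0],0,30],[[-2,-9,0],0,30],[[-2,-9,0],0,30],[[0,0,0],0,30],[[0,0,0],0,30]]'

```text
t: 18.0
position: [0.5001, 0.1962, 0.2122]
tcp_rot: [3.0, -0.779, 0.073]
force: [0.6, -0.2, -0.3]
finger_gap: 0.0382
```

```bash
python3 cap.py
```

```text
t 18.0 a tool [-0.0684 -0.0236  0.9974] rim tool [-3.1452 -1.1857 35.5795]
cap axis world [-0.0133  0.0026 -0.9999] rim [0.4992 0.1969 0.1765] cen [0.4995 0.1969 0.1995] top [0.4998 0.1968 0.2225]
rim->studtip world mm [  7.8484  20.7731 -45.001 ] tool shift [ -5.7263 -23.2059  44.1238]
tool z [ 0.035  -0.0513 -0.9981] yaw -119.15476892420125 F [ 0.5678 -0.2499 -0.2917] gap 0.03823401071179422 q [ 0.3017 -0.1018  1.954  -0.0622  1.2717  2.3984]
best turn (np.float64(0.010263381038718098), np.float64(0.13000000000000012))
```

>>> apply_moves --increments '[[[-0.6,-4.5,4],0,30],[[-0.6,-4.5,4],0,30],[[-0.6,-4.5,4],0,30],[[-0.6,-4.5,4],0,30],[[-0.6,-2,3],0,30],[[0,0,0],0,30],[[0,0,0],0,30],[[0,0,0],0,30]]'

```text
t: 18.67
position: [0.5081, 0.215, 0.1892]
tcp_rot: [2.998, -0.78, 0.07]
force: [-0.4, 0.0, 0.0]
finger_gap: 0.0384
```

```bash
python3 cap.py
python3 - <<'E'
from h import *
a=viewer.snapshot("wrist");b=viewer.snapshot("scene")
cv2.imwrite("pics/w6.png",a[:,:,::-1]);cv2.imwrite("pics/s6.png",cv2.resize(b[130:330,340:600],None,fx=3,fy=3,interpolation=cv2.INTER_CUBIC)[:,:,::-1])
E
```

```text
t 18.6667 a tool [-0.0684 -0.0236  0.9974] rim tool [-3.1452 -1.1857 35.5795]
cap axis world [-0.0152  0.0014 -0.9999] rim [0.5071 0.2157 0.1535] cen [0.5075 0.2157 0.1765] top [0.5078 0.2157 0.1995]
rim->studtip world mm [ -0.1078   1.957  -21.9979] tool shift [-2.2415 -2.3103 21.8492]
tool z [ 0.033  -0.0525 -0.9981] yaw -119.21570902495114 F [-0.4049  0.011   0.0369] gap 0.03842990539321931 q [ 0.3306 -0.0456  1.9413 -0.0641  1.2324  2.4314]
best turn (np.float64(0.01033970067842213), np.float64(0.16999999999999993))
```

View pics/w6.png

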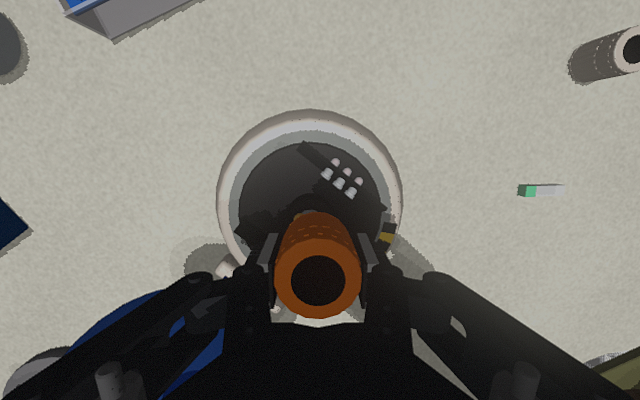

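View pics/s6.png

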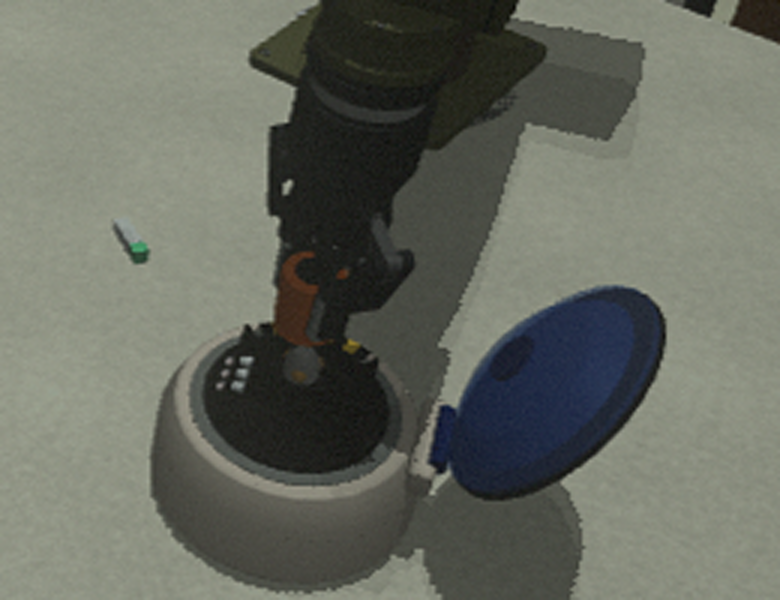

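Run:
```python
from h import *
import cap
T=tool(robot.sense())
E=C["scene"]["extrinsics"];K=C["scene"]["K"]
b=viewer.snapshot("scene")[:,:,::-1]
im=cv2.resize(b[180:270,400:500],None,fx=6,fy=6,interpolation=cv2.INTER_CUBIC)
def P(p): q=E[:3,:3]@p+E[:3,3];u=K@q;return u[:2]/u[2]
Rc=T[:3,:3]; ax=Rc@cap.a
e1=np.cross(ax,[1,0,0]);e1/=np.linalg.norm(e1);e2=np.cross(ax,e1)
def circ(c,r,col):
    pts=np.array([P(c+r*(np.cos(t)*e1+np.sin(t)*e2)) for t in np.linspace(0,6.283,60)])
    pts=((pts-[400,180]+.5)*6-.5).round().astype(np.int32); cv2.polylines(im,[pts],True,col,1)
w=lambda p:Rc@p+T[:3,3]
circ(w(cap.rim),.02,(0,255,0));circ(w(cap.top),.02,(255,255,0));circ(cap.STUD,.006,(0,0,255));circ(cap.STUD-[0,0,.02],.019,(255,0,255))
cv2.imwrite("pics/o6.png",im)
```

```text
(no output)
```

View pics/o6.png

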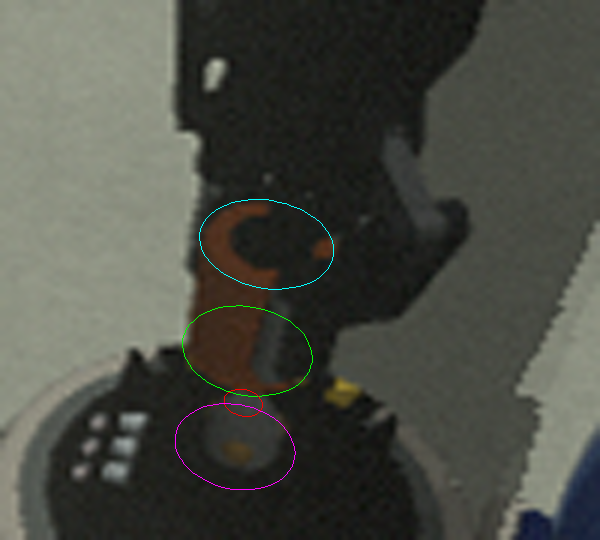

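>>> apply_moves --increments '[[[-0.5,-0.6,3],0,30],[[-0.5,-0.6,3],0,30],[[-0.3,-0.6,3],0,30],[[-0.2,-0.1,3],0,30],[[-0.2,-0.1,3],0,30],[[0,0,0],0,30],[[0,0,0],0,30]]'

```text
t: 19.4
position: [0.5084, 0.2167, 0.1735]
tcp_rot: [2.999, -0.781, 0.073]
force: [0.4, 0.2, -1.0]
finger_gap: 0.0388
```

```bash
python3 cap.py
```

```text
t 19.4 a tool [-0.0684 -0.0236  0.9974] rim tool [-3.1452 -1.1857 35.5795]
cap axis world [-0.0134  0.002  -0.9999] rim [0.5075 0.2175 0.1378] cen [0.5078 0.2174 0.1608] top [0.5081 0.2174 0.1838]
rim->studtip world mm [-0.4823  0.2456 -6.289 ] tool shift [-0.8904 -0.1572  6.2471]
tool z [ 0.0348 -0.052  -0.998 ] yaw -119.25239122545283 F [ 0.4453  0.1641 -1.0223] gap 0.03881754699580809 q [ 0.3334 -0.0292  1.9532 -0.0649  1.2024  2.4368]
best turn (np.float64(0.009823432977274865), np.float64(0.14000000000000012))
```

>>> apply_moves --increments '[[[-0.3,-0.1,2],0,30],[[-0.3,-0.1,2],0,30],[[-0.1,-0.1,2],0,30],[[-0.1,-0.1,2],0,30],[[0,0,0],0,30]]'

```text
t: 19.82
position: [0.5082, 0.2171, 0.1647]
tcp_rot: [2.999, -0.781, 0.073]
force: [0.7, -0.0, -0.6]
finger_gap: 0.0385
```

```bash
python3 cap.py
```

```text
t 19.8167 a tool [-0.0684 -0.0236  0.9974] rim tool [-3.1452 -1.1857 35.5795]
cap axis world [-0.0133  0.0021 -0.9999] rim [0.5073 0.2178 0.129 ] cen [0.5076 0.2178 0.152 ] top [0.5079 0.2177 0.1749]
rim->studtip world mm [-0.2739 -0.1401  2.5462] tool shift [-0.0287  0.3281 -2.5435]
tool z [ 0.0349 -0.0519 -0.998 ] yaw -119.25070817728306 F [ 0.6729 -0.0195 -0.5825] gap 0.03850551575565982 q [ 0.3341 -0.0202  1.9603 -0.0653  1.1863  2.4387]
best turn (np.float64(0.009823548233122025), np.float64(0.14000000000000012))
```

>>> apply_moves --increments '[[[0,0,1.5],0,30],[[-0.1,0,1.5],0,30],[[-0.1,0,1],0,30],[[0,0,0],0,30]]'

```text
t: 20.15
position: [0.5084, 0.2171, 0.1605]
tcp_rot: [3.0, -0.782, 0.074]
force: [0.8, 1.1, 0.7]
finger_gap: 0.0387
```

```bash
python3 cap.py
```

```text
t 20.15 a tool [-0.0684 -0.0236  0.9974] rim tool [-3.1452 -1.1857 35.5795]
cap axis world [-0.0126  0.0024 -0.9999] rim [0.5075 0.2179 0.1248] cen [0.5078 0.2178 0.1478] top [0.5081 0.2178 0.1708]
rim->studtip world mm [-0.5473 -0.1688  6.7013] tool shift [-0.0183  0.5997 -6.6989]
tool z [ 0.0356 -0.0516 -0.998 ] yaw -119.25184668870023 F [0.8238 1.0523 0.7493] gap 0.038698931976431816 q [ 0.334  -0.0158  1.9634 -0.0654  1.178   2.4391]
best turn (np.float64(0.009706432500950678), np.float64(0.1200000000000001))
```

Free so far. Now small steps, watching force.

>>> apply_moves --increments '[[[-0.1,0,1],0,30],[[-0.1,0,1],0,30]]'

```text
t: 20.32
position: [0.509, 0.2175, 0.1595]
tcp_rot: [3.001, -0.782, 0.076]
force: [-1.1, 0.2, 2.4]
finger_gap: 0.0389
```

>>> apply_moves --increments '[[[-0.1,0,1],0,30]]'

```text
t: 20.4
position: [0.5092, 0.2179, 0.1591]
tcp_rot: [3.002, -0.783, 0.077]
force: [-1.5, 1.8, 2.9]
finger_gap: 0.0383
```

>>> apply_moves --increments '[[[0,0,1],0,30]]'

```text
t: 20.48
position: [0.5094, 0.2182, 0.1588]
tcp_rot: [3.003, -0.783, 0.077]
force: [-1.9, 0.3, 5.1]
finger_gap: 0.0387
```

```bash
python3 cap.py
```

```text
t 20.4833 a tool [-0.0684 -0.0236  0.9974] rim tool [-3.1452 -1.1857 35.5795]
cap axis world [-0.0095  0.0052 -0.9999] rim [0.5087 0.219  0.1231] cen [0.5089 0.2189 0.1461] top [0.5091 0.2188 0.1691]
rim->studtip world mm [-1.6605 -1.2952  8.4239] tool shift [-0.3316  2.1409 -8.4085]
tool z [ 0.0387 -0.0488 -0.9981] yaw -119.26784988282908 F [-1.905   0.3128  5.1441] gap 0.03874991897449569 q [ 0.3344 -0.0132  1.9639 -0.0639  1.1711  2.4396]
best turn (np.float64(0.010093541970600337), np.float64(0.06000000000000005))
```

>>> apply_moves --increments '[[[0,0,0],0,30]]'

```text
t: 20.57
position: [0.5094, 0.2183, 0.159]
tcp_rot: [3.003, -0.783, 0.077]
force: [-1.2, -0.2, 1.3]
finger_gap: 0.0387
```

```bash
python3 cap.py
```

```text
t 20.5667 a tool [-0.0684 -0.0236  0.9974] rim tool [-3.1452 -1.1857 35.5795]
cap axis world [-0.0096  0.0054 -0.9999] rim [0.5086 0.2191 0.1232] cen [0.5088 0.219  0.1462] top [0.509  0.2189 0.1692]
rim->studtip world mm [-1.5981 -1.4433  8.2511] tool shift [-0.2168  2.2345 -8.2266]
tool z [ 0.0386 -0.0486 -0.9981] yaw -119.26294193544733 F [-1.2333 -0.1688  1.2864] gap 0.03869543411838375 q [ 0.3346 -0.0133  1.9638 -0.0636  1.1714  2.4396]
best turn (np.float64(0.010303492465619561), np.float64(0.06000000000000005))
```

>>> apply_moves --increments '[[[0,0.5,-1],0,30],[[-0.1,0.8,-0.5],0,30],[[-0.1,0.6,0],0,30],[[0,0,0],0,30]]'

```text
t: 20.9
position: [0.5085, 0.217, 0.1601]
tcp_rot: [3.004, -0.783, 0.079]
force: [-0.1, 1.7, 0.3]
finger_gap: 0.0386
```

```bash
python3 cap.py
```

```text
t 20.9 a tool [-0.0684 -0.0236  0.9974] rim tool [-3.1452 -1.1857 35.5795]
cap axis world [-0.0081  0.0063 -0.9999] rim [0.5077 0.2178 0.1244] cen [0.5079 0.2177 0.1474] top [0.5081 0.2176 0.1704]
rim->studtip world mm [-0.7248 -0.1486  7.1081] tool shift [-0.1456  0.6408 -7.1163]
tool z [ 0.04   -0.0477 -0.9981] yaw -119.25679126318441 F [-0.0683  1.6642  0.319 ] gap 0.0385527139247796 q [ 0.3327 -0.0186  1.9669 -0.0631  1.1717  2.4374]
best turn (np.float64(0.010096032770213996), np.float64(0.030000000000000027))
```

>>> apply_moves --increments '[[[-0.1,0.4,1],0,30],[[-0.1,0.2,1],0,30]]'

```text
t: 21.07
position: [0.5088, 0.2171, 0.1593]
tcp_rot: [3.006, -0.784, 0.081]
force: [-0.5, 1.9, 4.6]
finger_gap: 0.0385
```

>>> apply_moves --increments '[[[-0.1,0.2,1],0,30]]'

```text
t: 21.15
position: [0.5089, 0.2172, 0.1591]
tcp_rot: [3.007, -0.784, 0.082]
force: [-0.6, 2.0, 4.5]
finger_gap: 0.0385
```

```bash
python3 cap.py
```

```text
t 21.15 a tool [-0.0684 -0.0236  0.9974] rim tool [-3.1452 -1.1857 35.5795]
cap axis world [-0.0053  0.009  -0.9999] rim [0.5083 0.2182 0.1234] cen [0.5084 0.218  0.1464] top [0.5085 0.2178 0.1694]
rim->studtip world mm [-1.2755 -0.484   8.1429] tool shift [-0.3919  1.1952 -8.16  ]
tool z [ 0.0429 -0.045  -0.9981] yaw -119.27210357296808 F [-0.6348  1.9659  4.5118] gap 0.03850284050623349 q [ 0.3321 -0.0185  1.9686 -0.0616  1.1662  2.4368]
best turn (np.float64(0.01018425379321771), np.float64(-0.030000000000000027))
```

>>> apply_moves --increments '[[[-0.1,0.3,2.2],0,30]]'

```text
t: 21.23
position: [0.5093, 0.2175, 0.1584]
tcp_rot: [3.009, -0.785, 0.084]
force: [-3.9, 3.2, 13.1]
finger_gap: 0.0389
```

>>> apply_moves --increments '[[[-0.1,0.3,2.6],0,30]]'

```text
t: 21.32
position: [0.5096, 0.2178, 0.1579]
tcp_rot: [3.01, -0.786, 0.085]
force: [-5.5, 1.4, 15.1]
finger_gap: 0.0385
```

```bash
python3 cap.py
```

```text
t 21.3167 a tool [-0.0684 -0.0236  0.9974] rim tool [-3.1452 -1.1857 35.5795]
cap axis world [-0.003   0.0117 -0.9999] rim [0.5091 0.2189 0.1222] cen [0.5092 0.2186 0.1452] top [0.5092 0.2183 0.1682]
rim->studtip world mm [-2.0929 -1.1806  9.3148] tool shift [-0.6879  2.1916 -9.3415]
tool z [ 0.0451 -0.0423 -0.9981] yaw -119.28656101943719 F [-5.52    1.4178 15.1136] gap 0.03853985881180616 q [ 0.3319 -0.017   1.9692 -0.0597  1.161   2.4364]
best turn (np.float64(0.010478103538524769), np.float64(-0.09000000000000008))
```

>>> apply_moves --increments '[[[0,0.6,-1],0,30],[[-0.7,0.7,-0.6],0,30],[[-0.7,0.5,0],0,30],[[0,0,0],0,30]]'

```text
t: 21.65
position: [0.5079, 0.2169, 0.1599]
tcp_rot: [3.011, -0.785, 0.088]
force: [0.2, 2.9, 1.6]
finger_gap: 0.0389
```

```bash
python3 cap.py
```

```text
t 21.65 a tool [-0.0684 -0.0236  0.9974] rim tool [-3.1452 -1.1857 35.5795]
cap axis world [-0.0006  0.0116 -0.9999] rim [0.5075 0.218  0.1242] cen [0.5075 0.2177 0.1472] top [0.5075 0.2174 0.1702]
rim->studtip world mm [-0.4792 -0.2577  7.3335] tool shift [ 0.164   0.5601 -7.3305]
tool z [ 0.0475 -0.0424 -0.998 ] yaw -119.27124850144598 F [0.1892 2.923  1.6021] gap 0.038854612963008545 q [ 0.3317 -0.0246  1.9732 -0.0606  1.1625  2.4361]
best turn (np.float64(0.008693717442938544), np.float64(-0.10999999999999988))
```

>>> apply_moves --increments '[[[-0.3,-0.6,-0.3],0,30],[[-0.3,-0.5,0],0,30],[[0,0,0],0,30]]'

```text
t: 21.9
position: [0.5079, 0.2175, 0.1595]
tcp_rot: [3.009, -0.785, 0.089]
force: [0.8, 0.9, 1.9]
finger_gap: 0.0388
```

>>> apply_moves --increments '[[[-0.2,0.2,1],0,30],[[-0.2,0.4,1],0,30]]'

```text
t: 22.07
position: [0.5083, 0.2177, 0.1587]
tcp_rot: [3.011, -0.786, 0.091]
force: [0.2, 1.8, 6.4]
finger_gap: 0.0386
```

```bash
python3 cap.py
```

```text
t 22.0667 a tool [-0.0684 -0.0236  0.9974] rim tool [-3.1452 -1.1857 35.5795]
cap axis world [ 0.0015  0.0116 -0.9999] rim [0.5079 0.2187 0.123 ] cen [0.5078 0.2185 0.146 ] top [0.5078 0.2182 0.169 ]
rim->studtip world mm [-0.8818 -1.0466  8.545 ] tool shift [ 0.2894  1.4534 -8.526 ]
tool z [ 0.0496 -0.0425 -0.9979] yaw -119.28327009949356 F [0.1983 1.8432 6.3755] gap 0.03864221922171627 q [ 0.3332 -0.0229  1.9738 -0.0615  1.1583  2.4384]
best turn (np.float64(0.007059864785565872), np.float64(-0.1399999999999999))
```

>>> apply_moves --increments '[[[-0.3,0.4,2.4],0,30]]'

```text
t: 22.15
position: [0.5087, 0.218, 0.1581]
tcp_rot: [3.012, -0.786, 0.094]
force: [-3.2, 1.3, 14.8]
finger_gap: 0.0387
```

>>> apply_moves --increments '[[[-0.4,0.6,2.8],0,30]]'

```text
t: 22.23
position: [0.5089, 0.218, 0.1578]
tcp_rot: [3.013, -0.787, 0.095]
force: [-4.7, -0.5, 15.4]
finger_gap: 0.0389
```

```bash
python3 cap.py
python3 - <<'E'
from h import *
import cap
T=tool(robot.sense())
E=C["scene"]["extrinsics"];K=C["scene"]["K"]
b=viewer.snapshot("scene")[:,:,::-1];w_=viewer.snapshot("wrist")[:,:,::-1];cv2.imwrite("pics/w7.png",w_)
raw=cv2.resize(b[190:270,400:480],None,fx=5,fy=5,interpolation=cv2.INTER_CUBIC);im=raw.copy()
def P(p): q=E[:3,:3]@p+E[:3,3];u=K@q;return u[:2]/u[2]
Rc=T[:3,:3]; ax=Rc@cap.a
e1=np.cross(ax,[1,0,0]);e1/=np.linalg.norm(e1);e2=np.cross(ax,e1)
def circ(c,r,col):
    pts=np.array([P(c+r*(np.cos(t)*e1+np.sin(t)*e2)) for t in np.linspace(0,6.283,60)])
    pts=((pts-[400,190]+.5)*5-.5).round().astype(np.int32); cv2.polylines(im,[pts],True,col,1)
w=lambda p:Rc@p+T[:3,3]
circ(w(cap.rim),.02,(0,255,0));circ(w(cap.top),.02,(255,255,0));circ(cap.STUD-[0,0,.02],.019,(255,0,255))
cv2.imwrite("pics/o7.png",np.hstack([raw,im]))
E
python3 cap.py | grep tool
```

```text
t 22.2333 a tool [-0.0684 -0.0236  0.9974] rim tool [-3.1452 -1.1857 35.5795]
cap axis world [ 0.0046  0.0137 -0.9999] rim [0.5086 0.2191 0.1221] cen [0.5085 0.2188 0.1451] top [0.5084 0.2185 0.1681]
rim->studtip world mm [-1.5972 -1.4356  9.4287] tool shift [-0.0712  2.1219 -9.4342]
tool z [ 0.0527 -0.0403 -0.9978] yaw -119.2870205246699 F [-4.7485 -0.5143 15.35  ] gap 0.038869118393357986 q [ 0.3329 -0.0225  1.975  -0.0606  1.153   2.4381]
best turn (np.float64(0.005998545068669419), np.float64(-0.18999999999999995))
t 22.3333 a tool [-0.0684 -0.0236  0.9974] rim tool [-3.1452 -1.1857 35.5795]
rim->studtip world mm [-1.5798 -1.3203  9.6406] tool shift [-0.0954  2.0147 -9.6495]
tool z [ 0.053  -0.0405 -0.9978] yaw -119.28269043715463 F [-3.6303  0.3156 10.9153] gap 0.038693378212156515 q [ 0.3328 -0.0225  1.9754 -0.0608  1.1524  2.4381]
```

View pics/o7.png

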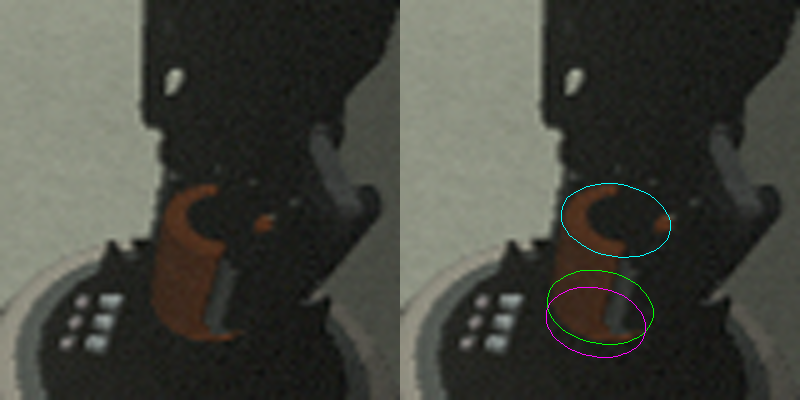

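View pics/w7.png

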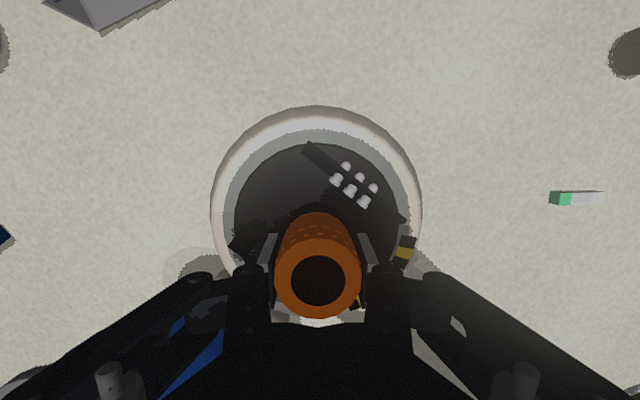

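>>> apply_moves --increments '[[[-0.7,0.6,3.3],0,30]]'

```text
t: 22.42
position: [0.509, 0.2179, 0.157]
tcp_rot: [3.014, -0.787, 0.099]
force: [-2.6, 0.3, 10.8]
finger_gap: 0.0388
```

>>> apply_moves --increments '[[[-0.8,0.6,3.6],0,30]]'

```text
t: 22.5
position: [0.5089, 0.2179, 0.1552]
tcp_rot: [3.015, -0.787, 0.101]
force: [-0.2, 0.9, -2.6]
finger_gap: 0.0387
```

```bash
python3 cap.py
```

```text
t 22.5 a tool [-0.0684 -0.0236  0.9974] rim tool [-3.1452 -1.1857 35.5795]
cap axis world [ 0.0087  0.0145 -0.9999] rim [0.5087 0.2191 0.1194] cen [0.5085 0.2187 0.1424] top [0.5083 0.2184 0.1654]
rim->studtip world mm [-1.748  -1.3607 12.0628] tool shift [ -0.0272   2.122  -12.0795]
tool z [ 0.0568 -0.0395 -0.9976] yaw -119.27544201015803 F [-0.1721  0.9099 -2.6433] gap 0.038678957511609754 q [ 0.333  -0.022   1.9794 -0.0614  1.144   2.4388]
best turn (np.float64(0.003135301397828842), np.float64(-0.24))
```

>>> apply_moves --increments '[[[-0.1,0.1,1.5],0,30]]'

```text
t: 22.58
position: [0.5082, 0.2176, 0.153]
tcp_rot: [3.014, -0.787, 0.099]
force: [1.9, 2.3, -5.9]
finger_gap: 0.0391
```

>>> apply_moves --increments '[[[-0.1,0.1,1.5],0,30]]'

```text
t: 22.67
position: [0.5077, 0.2174, 0.1508]
tcp_rot: [3.014, -0.787, 0.098]
force: [0.7, -0.6, -0.5]
finger_gap: 0.0386
```

>>> apply_moves --increments '[[[-0.1,0.1,1.0],0,30]]'

```text
t: 22.75
position: [0.5073, 0.2172, 0.1489]
tcp_rot: [3.014, -0.787, 0.097]
force: [1.3, 1.2, 1.6]
finger_gap: 0.0386
```

```bash
python3 cap.py
```

```text
t 22.75 a tool [-0.0684 -0.0236  0.9974] rim tool [-3.1452 -1.1857 35.5795]
cap axis world [ 0.0057  0.0137 -0.9999] rim [0.5071 0.2184 0.1132] cen [0.507  0.2181 0.1362] top [0.5068 0.2177 0.1592]
rim->studtip world mm [-0.1075 -0.6696 18.3197] tool shift [  1.4549   0.799  -18.2569]
tool z [ 0.0539 -0.0403 -0.9977] yaw -119.2724035129869 F [1.2792 1.1999 1.6083] gap 0.038603061071045865 q [ 0.3327 -0.0171  1.9859 -0.0615  1.1357  2.439 ]
best turn (np.float64(0.0050464335699145725), np.float64(-0.19999999999999996))
```

>>> apply_moves --increments '[[[0,0.1,1.5],0,30]]'

```text
t: 22.83
position: [0.5075, 0.2172, 0.1475]
tcp_rot: [3.014, -0.787, 0.097]
force: [-1.2, 1.4, 7.1]
finger_gap: 0.0384
```

>>> apply_moves --increments '[[[0,0.2,1.5],0,30]]'

```text
t: 22.92
position: [0.5077, 0.2172, 0.1468]
tcp_rot: [3.014, -0.787, 0.097]
force: [-1.7, 1.7, 8.9]
finger_gap: 0.0387
```

>>> apply_moves --increments '[[[0,0.3,2],0,30]]'

```text
t: 23.0
position: [0.5079, 0.2171, 0.1462]
tcp_rot: [3.014, -0.787, 0.097]
force: [-3.7, 1.9, 11.5]
finger_gap: 0.0386
```

```bash
python3 cap.py
```

```text
t 23.0 a tool [-0.0684 -0.0236  0.9974] rim tool [-3.1452 -1.1857 35.5795]
cap axis world [ 0.0059  0.0144 -0.9999] rim [0.5077 0.2183 0.1105] cen [0.5075 0.2179 0.1335] top [0.5074 0.2176 0.1565]
rim->studtip world mm [-0.6542 -0.5705 21.0048] tool shift [  1.1046   0.989  -20.9704]
tool z [ 0.054  -0.0396 -0.9978] yaw -119.27861261009404 F [-3.6809  1.8737 11.5441] gap 0.03864873906147357 q [ 0.3318 -0.0133  1.987  -0.0609  1.1304  2.4383]
best turn (np.float64(0.0053837334993416235), np.float64(-0.20999999999999996))
```

Run:
```python
from h import *
for i,n in enumerate(["scene","wrist","top","scene","scene","scene"]):
    im=viewer.snapshot(n)
    if i in(1,3): cv2.imwrite(f"pics/f{i}.png",(im[130:330,340:600] if n=="scene" else im)[:,:,::-1])
    s=robot.sense();print(round(s["t"],3),s["position"].round(4),s["force"].round(1),round(s["finger_gap"],4))
```

```text
23.05 [0.5079 0.2171 0.1462] [-3.4  1.5 10.6] 0.0386
23.1 [0.5079 0.2171 0.1464] [-3.2  1.   9.6] 0.0384
23.15 [0.5079 0.2171 0.1465] [-3.8  1.1  9.7] 0.0382
23.2 [0.5079 0.2171 0.1465] [-3.4  0.6  9.7] 0.0389
23.25 [0.5079 0.2171 0.1465] [-3.5  2.3 10. ] 0.0389
23.3 [0.5079 0.2171 0.1465] [-4.   1.2  9.7] 0.0388
```

View pics/f3.png

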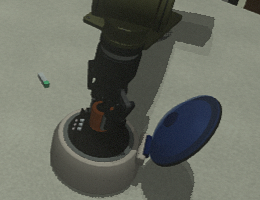

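View pics/f1.png

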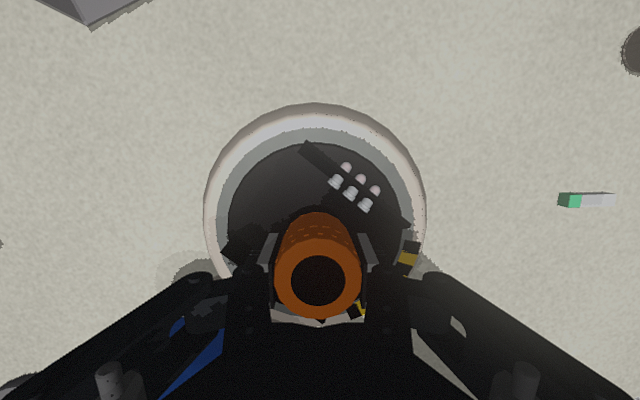

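```bash
python3 -c "
from plant import robot
print(robot.job_done()); s=robot.sense(); print(s['t'],s['position'],s['force'],s['finger_gap'])"
```

```text
the job is handed in; nothing more can be done
None
the job is handed in; nothing more can be done
```

I picked up the orange cap, set it on the rotor stud, pushed it through the click and handed the job in at about 23.3 s with the fingers still pressing. No verdict came back, so what follows is from my own readings.

- **Click:** the push peaked at about 15 N at the wrist. It then swung to about -6 N as the balls pulled the cap down, then rose again on the pad.
- **Final press:** over the last 0.3 s the vertical force held steady at 9.6–10.6 N, with about 3.5 N sideways. The TCP was constant to within 0.3 mm and the fingers held at 38–39 mm.
- **Seating:** the rim ended about 12.5 mm below where it first touched the balls. That puts it roughly 2.5 mm into the pad, which fits 10 N. I estimate the cap's tilt at about 0.015 rad and its axis within about 1 mm of the stud. In the last wrist picture the cap sits in the fingers as it did when carried.

**Checks that disagreed:**
- **Stud height:** contact with the balls came about 2 mm higher than the camera estimate of the stud. I went by the contact for the last stretch.
- **First push:** the first try at the balls reached 15 N with a sideways load and did not click. I backed off, shifted the cap by 1–2 mm and pushed again.
- **Tool tilt:** the tool drifted to about 0.07 rad of tilt during the moves. I gripped and placed the cap at nearly the same yaw so that it stayed upright.

I did not knowingly touch anything else on the bench, but I did not measure the other objects again at the end.

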